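# Find the loaded slide box by hefting one end and file it

## Task

Three identical light-tight slide boxes stand in a row; one is loaded with glass slides, two are empty, and they must not be opened. Find the loaded one by raising the handle end of a box about a centimetre, its nose staying on the bench, and feeling the weight. Slide that box along the bench, without carrying it or tipping it steeply, into the vacant bay of the low filing unit and press it gently past the catch until it is fully home; leave the two empty boxes where they stand and do not disturb the dropper bottle or the timer.

Things in the scene. Friction and masses are not known exactly. Their poses are not given: they have to be found in the camera images.
- box_a: One of three identical closed slide boxes: grey, black lid, steel bow handle; 110 x 74 x 46 mm. Origin: centre of underside, z up, +x to the nose (enters the bay first; its upright corners are rounded 10 mm). Handle at the -x end: round bar 9 mm thick along y, free from y -22 to 22 mm, centre at x -89, z 32 mm; 29 mm free between bar and box. Which box is loaded varies and cannot be seen.
- box_b: Second of the three identical slide boxes, same axes as box_a. Each also has a steel strike sticking out 19 mm past the nose (to x 74 mm), 20 to 32 mm above the underside, and stands on two smooth runners ending at x +49 and -49 mm: with the handle raised it pivots on the nose end of the runners.
- box_c: Third of the three identical slide boxes, same axes as box_a. An empty box weighs about 0.18 kg, the loaded one about 0.75 kg, balanced about the middle: holding the handle up with the nose on the bench takes about 0.6 to 1.2 N for an empty box, 2.5 to 3.3 N for the loaded one (up to 1.5 N more if the bar must turn in a tight grip). It trails when dragged sideways: grip firmly.
- filing_unit: Low grey steel unit with two bays side by side, fixed, 138 deep x 167 wide x 56 mm high. Origin: on the bench under the middle of the vacant bay's mouth; +x into the bay, z up. The vacant bay is 79 mm wide (y -39.5 to 39.5 mm), 50 mm high. The bay beside it (at +y, centre y 82 mm) holds a filed box of the same kind with its handle sticking out 39 mm.
- bay_floor: Steel floor plate of the vacant bay, 3 mm thick, same origin and axes as the filing unit; a 14 mm ramp in front of the mouth leads up to it from the bench.
- bay_home (a point): Where the origin of a box lies when it is fully home in the vacant bay (axes as the filing unit, 55 mm inside the mouth, on the bay floor): nose on the two solid stops, front face flush with the mouth.
- catch (a point): Middle of the spring roller catch behind the stops, 116.5 mm inside the mouth, 29 mm up. The strike begins to meet it about 14 mm before home; it resists most (about 4 N besides the sliding friction of 4 to 9 N) 7 to 13 mm before home, then gives way and keeps the box in.
- drop_bottle: Loose black dropper bottle with a yellow cap, 40 mm across, 84 mm tall, standing behind the row of boxes; origin at the centre of its foot. A bystander.
- lab_timer: Loose white bench timer, 66 x 66 x 18 mm, lying in front of the filing unit; origin at the centre of its underside. A bystander.
Things that resemble listed ones, but are neither listed nor needed, are in the scene too. Leave any blue look-alike of the box_a alone.

How it is judged:
On the way:
1. a box has its handle end raised a little (at least 0.02 rad), its nose on the bench (((angle between box_a's own z axis and vertical above 0.02 rad and x of box_a in the frame of filing_unit below -0.2 m) or (angle between box_b's own z axis and vertical above 0.02 rad and x of box_b in the frame of filing_unit below -0.2 m) or (angle between box_c's own z axis and vertical above 0.02 rad and x of box_c in the frame of filing_unit below -0.2 m))), for 0.2 s.
At the end, for the whole second after the job is handed in: The loaded box stands in the vacant bay, level, its nose within 3.5 mm of the stops and its weight on the bay floor (more than 4.2 N, which only the loaded box gives); the two empty boxes stand within 30 mm of where they were; all is still (((x of box_a in the frame of filing_unit between 0.0515 and 0.06 m and y of box_a in the frame of filing_unit between -0.006 and 0.006 m and angle between the x axis of box_a and the x axis of filing_unit, either way round below 0.08 rad and angle between box_a's own z axis and vertical below 0.04 rad and contact force between box_a and bay_floor above 4.2 N and linear speed of each of box_a, box_b, box_c below 0.01 m/s and distance of each of box_b, box_c from where it was at the start of the episode below 0.03 m and angle between each of box_b, box_c's own z axis and vertical below 0.03 rad) or (x of box_b in the frame of filing_unit between 0.0515 and 0.06 m and y of box_b in the frame of filing_unit between -0.006 and 0.006 m and angle between the x axis of box_b and the x axis of filing_unit, either way round below 0.08 rad and angle between box_b's own z axis and vertical below 0.04 rad and contact force between box_b and bay_floor above 4.2 N and linear speed of each of box_b, box_a, box_c below 0.01 m/s and distance of each of box_a, box_c from where it was at the start of the episode below 0.03 m and angle between each of box_a, box_c's own z axis and vertical below 0.03 rad) or (x of box_c in the frame of filing_unit between 0.0515 and 0.06 m and y of box_c in the frame of filing_unit between -0.006 and 0.006 m and angle between the x axis of box_c and the x axis of filing_unit, either way round below 0.08 rad and angle between box_c's own z axis and vertical below 0.04 rad and contact force between box_c and bay_floor above 4.2 N and linear speed of each of box_c, box_a, box_b below 0.01 m/s and distance of each of box_a, box_b from where it was at the start of the episode below 0.03 m and angle between each of box_a, box_b's own z axis and vertical below 0.03 rad))); the robot touches nothing.
It fails at once if a slide box tipped by more than 0.12 rad (7 degrees) (angle between any of box_a, box_b, box_c's own z axis and vertical above 0.12 rad).
It fails at once if a slide box carried: the middle of its underside more than 12 mm above the bench (height (world z) of any of box_a, box_b, box_c above 0.012 m).
It fails at once if a slide box rammed into the filing unit with more than 45 N (contact force between any of box_a, box_b, box_c and filing_unit above 45 N).
It fails at once if the dropper bottle or the timer moved by more than 30 mm, or the bottle tipped over (distance of any of drop_bottle, lab_timer from where it was at the start of the episode above 0.03 m or angle between drop_bottle's own z axis and vertical above 0.3 rad).
It also fails if it takes over 64 s, if anything falls off the work surface, if the arm or the gripper's body presses on something with over 40 N, if the wrist force passes 120 N, or if a joint passes its speed limit or range.

## Robot

A 6-joint arm with a two-finger parallel gripper is mounted at the origin on a cart in front of the work surface, level with it; the furniture and walls round the work are solid. World frame = base frame: x ahead of the robot, y to its left, z up, the work surface at z = 0. Lengths are in m, angles in rad, forces in N, time in s.
With the tool pointing down it reaches from about 0.275 to 1 m from the base axis. Payload 8.4 kg.
Tool frame: the origin (TCP) lies at the centre of the arm's flange, where the gripper is bolted on; the fingertips stand tip_extent ahead of it and the grasp point (between the pads) lies 155 mm ahead of it (tip_extent is the distance from the TCP to the fingertips, in m); z points along the fingers, y is the line along which they close (so a half turn about z gives the same grasp; the last joint's range is limited). The gripper opens to 85 mm and grips with 20 to 120 N. Pads are 22 mm wide; open, the fingers measure 114 mm over their backs; the gripper's body (76 mm by 85 mm) begins 54 mm behind the grasp point. The pads swing forward as they close: fully open they stand 13 mm farther back than shut.
Start: joints at [1.154, 0.353, 1.633, -0, 1.155, -0.002], TCP at [0.252, 0.572, 0.405] pointing down, gripper open.
Joint ranges: [-2.63, 2.63], [-0.92, 2.1], [0.06, 2.66], [-1.3, 4.44], [0, 2.69], [-3.02, 3.02]. Speed limits (rad/s): [2.22, 2.22, 2.79, 3.14, 3.14, 3.14].

## Interface

Orientations are given as a unit quaternion [x, y, z, w].
In Python, from station import * gives the robot as it stands. The module is installed in compiled form; this text tells all that it offers.
- The arm moves only by the tool play_rows, never from a script. Its argument "moves" is a list of rows, each a list of 4 numbers: the shift along the tool's x, y, z in mm, then the turn about the tool's z in degrees. In form: [[x, y, z, yaw], ...]. A call has 1 to 20 rows; each row shifts and turns the commanded pose from where the row before left it, along the tool's axes as they then stand; what a row does not reach is not made up. A row lasts 1/10 s, in which the tool goes at most 50 mm and 8.59 degrees, less where a joint would pass 70% of its speed; a pose out of reach is approached as far as the arm can. A call with a gripper value outside its range is refused whole. "claw" is the finger opening in mm, from 0 to 85.4, set as the call begins (left out, the last holds). The fingers move at their own pace and stop on an object; "force" is the grip in N (left out, the last holds). Time passes only in rows, so rows that do not move let the fingers close. It gives the time, the measured TCP pose, the force, the opening and the grip force at its end, in the units of the state.
- get_state(): the state, without advancing time (a new reading comes with each control period).
- grab_frame(name): name is "scene" or "top" or "wrist"; returns a dict with "frame" (400x640x3 uint8, blue, green, red), "depth" (400x640 float32, m along the optical axis (not along the pixel's ray), 0 where there is no reading), "fx", "fy", "cx", "cy" (pixels), "R" (3x3) and "t" (3): a world point X has camera coordinates R X + t. Camera axes: x right, y down, z forward; pixel columns grow to the right and rows downward; lengths in m; the calibration is good to about 2 mm. A picture is of the moment at which its call begins.
- finish_job(): hands the job in; it is judged then, once.
The state is a dict: "t": time; "q": joint angles; "joint_vel": joint speeds; "tau": joint torques, N m; "position": TCP position; "tcp_rot": TCP orientation; "ft_force": force on the tool from outside, world axes, zero at the start; "wrist_torque": the same for the moment, N m; "grip_width": finger opening in m; "gripper_force": force on a finger pad.
Only numpy, scipy, OpenCV 4.12 (cv2) and the standard library are available. Lean on these libraries where they do the work, as an engineer would, in place of code of your own. Each camera call takes 0.05 s, during which the arm holds its last target. There are 200 camera calls.

## Working session

There is one attempt and no reset: what is moved stays moved. The work goes in short steps, Python scripts to look and compute and a tool call to move; the robot and the scene stay as the last step left them, time stands still between calls to the robot, and variables do not carry over. Pictures are saved under pics/ and viewed, at most 10 in all, crops included, and the job is handed in when it is done.

Besides the shell and the picture viewer there is one more tool, called by a JSON object that holds its "name" and its "arguments". play_rows: Moves the arm, as the interface text tells. Its arguments: {"type":"object","properties":{"moves":{"type":"array"},"claw":{"type":"number"},"force":{"type":"number"}},"required":["moves"]}

```bash
mkdir -p pics; cat > h.py <<'E'
from station import *
import numpy as np, cv2
def save(n,f):
    g=grab_frame(n); cv2.imwrite(f,g["frame"]); np.savez(f[:-4]+'.npz',**g); return g
def world(g,u,v,z=None):
    d=np.array([(u-g["cx"])/g["fx"],(v-g["cy"])/g["fy"],1.])
    R=g["R"];t=g["t"]; c=-R.T@t; r=R.T@d
    if z is None: return c+r*g["depth"][int(round(v)),int(round(u))]
    return c+r*(z-c[2])/r[2]
def cloud(g):
    v,u=np.mgrid[0:400,0:640]; D=g["depth"]
    P=np.stack([(u-g["cx"])/g["fx"]*D,(v-g["cy"])/g["fy"]*D,D],-1)
    return (P-g["t"])@g["R"]
E
python3 - <<'E'
from h import *
a=save("top","pics/top.png"); b=save("scene","pics/scene.png")
print(get_state())
for g in(a,b): print(g["fx"],g["R"],-g["R"].T@g["t"])
E
```

```text
{'t': 0.1, 'q': array([ 1.15360029e+00,  3.53601340e-01,  1.63404918e+00,  3.45630747e-06,
        1.15521826e+00, -2.40185788e-03]), 'joint_vel': array([-1.48958156e-03, -2.97105946e-03, -8.61215832e-05,  7.71860541e-04,
       -1.61954667e-04,  2.04512612e-04]), 'tau': array([-4.31375574e-04, -6.06354833e+01, -3.42821252e+01, -7.92202809e-05,
        3.90063869e-03,  2.09001584e-06]), 'position': array([0.25179246, 0.57180957, 0.40402713]), 'tcp_rot': array([ 2.05914109e-01,  9.78569861e-01, -6.23743982e-04, -1.34431267e-04]), 'ft_force': array([ 0.49610345,  0.67172662, -0.35860244]), 'wrist_torque': array([ 0.04691668, -0.03637826,  0.03364792]), 'gripper_force': 0.0, 'grip_width': 0.0852668924569421}
458.887309984333 [[-0.37641165 -0.92644854  0.00271538]
 [-0.86903185  0.35206468 -0.34761199]
 [ 0.32108863 -0.13320495 -0.93763454]] [-0.0218927   0.43217106  1.753602  ]
494.1664331058394 [[ 0.86393423 -0.50349049  0.01072252]
 [-0.30096835 -0.53326543 -0.79059853]
 [ 0.40377679  0.67979799 -0.61224096]] [-0.06712321 -0.90522286  1.02542352]
```

View pics/top.png

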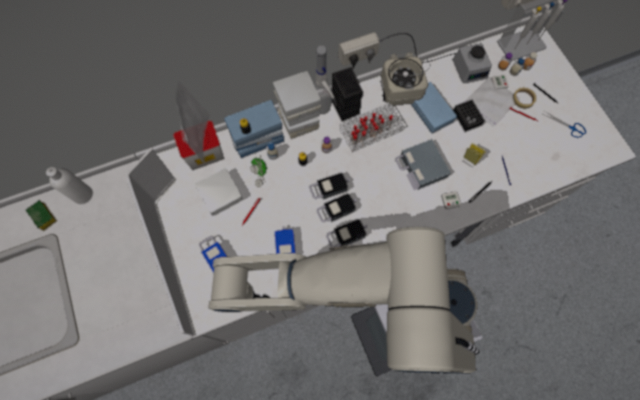

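View pics/scene.png

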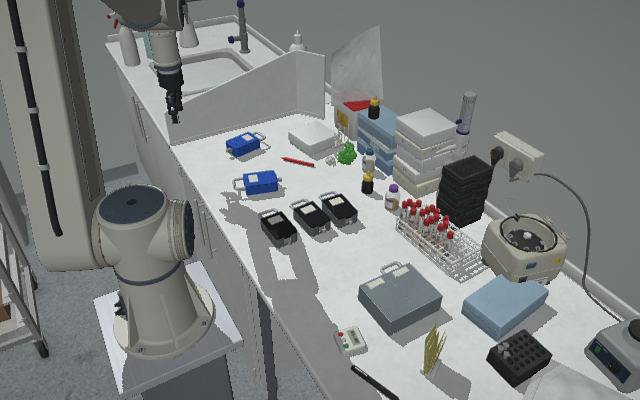

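The three black boxes are at top (331,185), (340,207) and (348,232), with their handles to the left. The two blue look-alikes are at (285,240) and (213,252). The filing unit is at (425,162), with the filed handle at (405,158). The dropper bottle is at (303,158) and the timer at (450,200). Next I'll build a rectified enlarged view.

```bash
python3 - <<'E'
from h import *
s=get_state()
a=dict(np.load("pics/top.npz")); b=dict(np.load("pics/scene.npz"))
c0=cv2.resize(a["frame"][130:260,280:480],(800,520),interpolation=cv2.INTER_CUBIC)
cv2.imwrite("pics/ctop.png",c0)
c0=cv2.resize(b["frame"][170:370,220:460],(720,600),interpolation=cv2.INTER_CUBIC)
cv2.imwrite("pics/cscene.png",c0)
for u,v in((331,185),(340,207),(348,232),(425,162),(303,158),(450,200)): print('top',u,v,world(a,u,v).round(3))
for u,v in((278,222),(310,212),(340,205),(400,285),(350,338),(367,175)): print('sc',u,v,world(b,u,v).round(3))
E
```

```text
top 331 185 [0.596 0.134 0.056]
top 340 207 [0.499 0.135 0.049]
top 348 232 [0.395 0.146 0.046]
top 425 162 [ 0.547 -0.261  0.052]
top 303 158 [0.744 0.195 0.066]
top 450 200 [ 0.372 -0.296  0.011]
sc 278 222 [0.398 0.147 0.046]
sc 310 212 [0.505 0.14  0.046]
sc 340 205 [0.603 0.121 0.049]
sc 400 285 [ 0.56  -0.247  0.053]
sc 350 338 [ 0.374 -0.299  0.014]
sc 367 175 [0.755 0.194 0.067]
```

View pics/ctop.png

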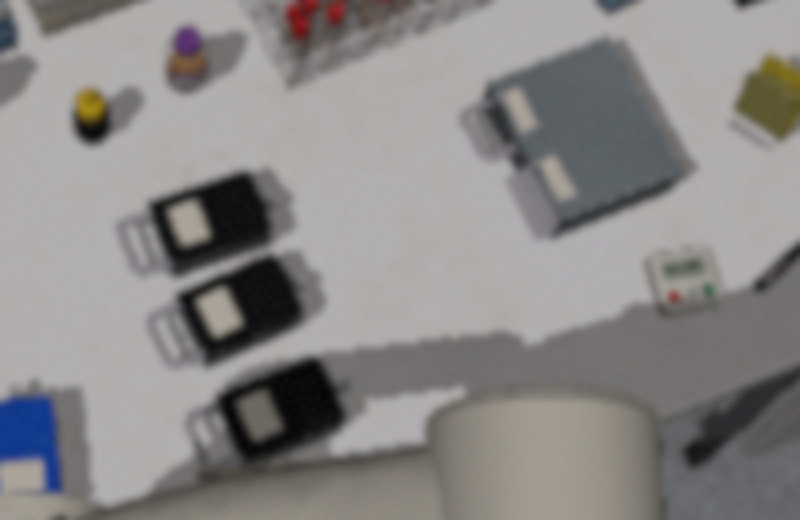

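View pics/cscene.png

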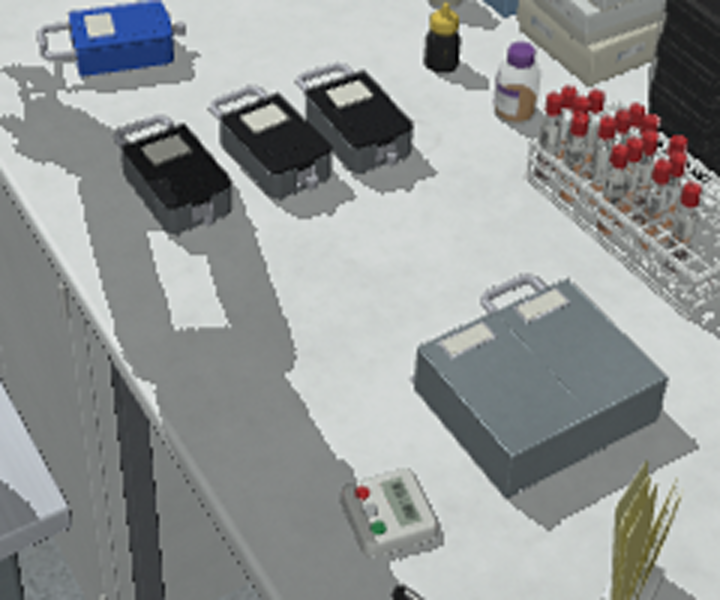

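The crops confirm three grey and black boxes with steel bow handles at the +y end. The blue ones are excluded. The unit's vacant bay is on the robot side, with its mouth facing the boxes. Next I'll fit poses from the lid and roof points.

```bash
python3 - <<'E'
from h import *
a=dict(np.load("pics/top.npz")); b=dict(np.load("pics/scene.npz"))
for nm,cx,cy,zl,r in(("near",.395,.146,.040,.085),("mid",.502,.137,.040,.07),("far",.600,.13,.040,.07),("unit",.555,-.255,.0475,.15)):
  for n,g in(("top",a),("sc",b)):
    P=cloud(g).reshape(-1,3); C=g["frame"].reshape(-1,3)
    m=(P[:,2]>zl)&(P[:,2]<.066)&(np.hypot(P[:,0]-cx,P[:,1]-cy)<r)
    if nm!="unit": m&=(np.abs(P[:,0]-cx)<.052)
    Q=P[m]; (c,wh,an)=cv2.minAreaRect((Q[:,:2]*1000).astype(np.float32))
    bx=cv2.boxPoints((c,wh,an))
    print(nm,n,m.sum(),np.round(c),np.round(wh),round(an,1),bx.round().tolist(),np.percentile(Q[:,2],[10,50,90]).round(4))
# handles and more: points z .02-.06 listing for each handle region
for nm,cx,cy in(("near",.40,.235),("mid",.51,.228),("far",.61,.22),("unit",.61,-.13)):
  for n,g in(("top",a),("sc",b)):
    P=cloud(g).reshape(-1,3)
    m=(P[:,2]>.022)&(P[:,2]<.05)&(np.abs(P[:,0]-cx)<.04)&(np.abs(P[:,1]-cy)<.035)
    Q=P[m]
    if len(Q): print(nm,n,len(Q),(Q.min(0)*1000).round(),(Q.max(0)*1000).round(), np.round(np.median(Q,0)*1000))
E
```

```text
near top 516 [393. 153.] [ 75. 146.] 0.1 [[355.0, 226.0], [355.0, 80.0], [430.0, 80.0], [430.0, 226.0]] [0.0418 0.0465 0.0515]
near sc 615 [393. 150.] [143.  77.] 88.5 [[353.0, 80.0], [430.0, 78.0], [433.0, 220.0], [357.0, 222.0]] [0.0427 0.0459 0.0486]
mid top 467 [506. 135.] [ 76. 127.] 3.2 [[464.0, 196.0], [472.0, 69.0], [547.0, 74.0], [540.0, 201.0]] [0.042 0.047 0.052]
mid sc 569 [506. 132.] [ 78. 118.] 1.6 [[465.0, 190.0], [469.0, 72.0], [547.0, 74.0], [544.0, 193.0]] [0.0428 0.0459 0.0489]
far top 460 [601. 130.] [124.  77.] 86.7 [[559.0, 70.0], [635.0, 65.0], [643.0, 190.0], [566.0, 194.0]] [0.0423 0.0465 0.0521]
far sc 531 [603. 124.] [118.  79.] 86.4 [[560.0, 68.0], [639.0, 63.0], [646.0, 181.0], [567.0, 186.0]] [0.0425 0.0458 0.049 ]
unit top 1255 [ 546. -245.] [171. 182.] 0.9 [[459.0, -156.0], [462.0, -337.0], [633.0, -335.0], [630.0, -153.0]] [0.0512 0.0567 0.0621]
unit sc 2770 [ 547. -264.] [170. 141.] 0.3 [[461.0, -194.0], [462.0, -335.0], [632.0, -334.0], [631.0, -193.0]] [0.053  0.0557 0.0584]
near top 50 [362. 201.  28.] [425. 231.  43.] [399. 223.  36.]
near sc 67 [361. 202.  26.] [426. 230.  42.] [391. 221.  35.]
mid top 58 [470. 193.  25.] [536. 226.  45.] [501. 217.  35.]
mid sc 62 [471. 199.  24.] [533. 228.  38.] [503. 218.  34.]
far top 56 [570. 185.  28.] [638. 217.  49.] [606. 209.  36.]
far sc 61 [573. 193.  27.] [639. 220.  39.] [605. 209.  34.]
unit top 20 [ 571. -164.   30.] [ 612. -156.   48.] [ 592. -159.   38.]
unit sc 45 [ 571. -165.   31.] [ 618. -154.   42.] [ 593. -162.   38.]
```

{"name": "play_rows", "arguments": {"moves": [[0,0,0,-8],[0,0,0,-8],[0,0,0,-7.8],[-21,-28,2,0],[-21,-28,2,0],[-21,-28,2,0],[-21,-28,2,0],[-21,-28,2,0],[-21,-28,2,0],[-21,-28,2,0],[-21,-28,2,0],[-21,-28,2,0],[-21,-28,2,0],[-21,-28,2,0],[-17,-20,2,0],[0,0,0,0]], "claw": 24, "force": 20}}

```text
t: 1.7
position: [0.5015, 0.2419, 0.3801]
tcp_rot: [0.001, 1.0, -0.0, -0.0]
ft_force: [-0.0, 0.4, 0.8]
grip_width: 0.0239
gripper_force: 0.0
```

```bash
python3 - <<'E'
from h import *
g=save("wrist","pics/w1.png"); s=get_state(); print(s["position"],s["tcp_rot"],s["ft_force"],s["grip_width"]); print(g["fx"],g["R"],-g["R"].T@g["t"])
a=save("top","pics/top2.png"); b=save("scene","pics/sc2.png")
E
```

```text
[0.500666   0.24302789 0.38022576] [ 9.72865128e-04  9.99999438e-01 -1.83393790e-04 -3.79060632e-04] [-1.61066172  0.11781261 -0.48420472] 0.02391245857537133
345.36227976673234 [[ 3.48041178e-03  9.99993811e-01 -5.14695178e-04]
 [ 9.47863944e-01 -3.13496354e-03  3.18659874e-01]
 [ 3.18656289e-01 -1.59692858e-03 -9.47868989e-01]] [0.41984265 0.24308129 0.34767087]
```

View pics/w1.png

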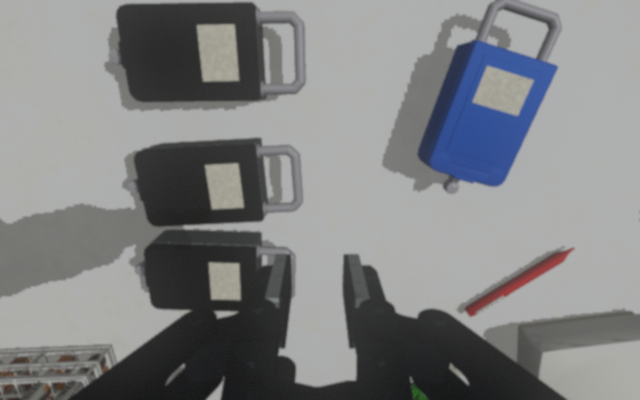

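The wrist image shows the bars of the near box at (300,52), the mid box at (297,178) and the far box at (290,260). The far bar is partly behind a finger.

```bash
python3 - <<'E'
from h import *
g=dict(np.load("pics/w1.npz"))
P=cloud(g); 
for nm,v0,v1,u0,u1 in(("near",8,98,262,310),("mid",140,215,264,305)):
    Q=P[v0:v1,u0:u1].reshape(-1,3); q=Q[(Q[:,2]>.024)&(Q[:,2]<.045)]
    c=q[q[:,1]>q[:,1].max()-.011]
    mid=c[np.abs(c[:,0]-np.median(c[:,0]))<.03]
    f=np.polyfit(mid[:,0],mid[:,1],1)
    print(nm,"bar",c.min(0).round(4),c.max(0).round(4),"ymid at centre",np.polyval(f,(c[:,0].min()+c[:,0].max())/2),"slope",f[0])
    # lid
for nm,v0,v1 in(("near",0,104),("mid",136,228),("far",228,312)):
    Q=P[v0:v1,130:264].reshape(-1,3) if nm!="near" else P[v0:v1,110:262].reshape(-1,3)
    q=Q[(Q[:,2]>.041)&(Q[:,2]<.052)]
    r=cv2.minAreaRect((q[:,:2]*1000).astype(np.float32)); print(nm,"lid",r,np.median(q[:,2]),cv2.boxPoints(r).round().tolist())
for u,v in((300,52),(297,178)): print(world(g,u,v,.035), world(g,u,v))
# fresh near-box/unit from 2nd top/scene
for n in("top2","sc2"):
    b=dict(np.load(f"pics/{n}.npz")); P=cloud(b).reshape(-1,3)
    for nm,cx,cy in(("near",.393,.145),("mid",.505,.134),("far",.602,.127)):
        q=P[(P[:,2]>.040)&(P[:,2]<.052)&(abs(P[:,0]-cx)<.05)&(abs(P[:,1]-cy)<.062)]
        if len(q): print(n,nm,cv2.minAreaRect((q[:,:2]*1000).astype(np.float32)))
E
```

```text
near bar [0.362  0.2215 0.0289] [0.4257 0.2325 0.0368] ymid at centre 0.22761733156571795 slope 0.008425446796580605
mid bar [0.4714 0.2174 0.0295] [0.5342 0.2284 0.0365] ymid at centre 0.2229310013646223 slope 0.024936360122139296
near lid ((394.3428955078125, 138.437744140625), (74.0956039428711, 111.65847778320312), 0.45763662457466125) 0.044574807421068285 [[357.0, 194.0], [358.0, 82.0], [432.0, 83.0], [431.0, 195.0]]
mid lid ((507.0041809082031, 133.81597900390625), (74.15319061279297, 111.64461517333984), 3.0448338985443115) 0.044451820806714164 [[467.0, 188.0], [473.0, 76.0], [547.0, 80.0], [541.0, 192.0]]
far lid ((603.2393798828125, 124.74290466308594), (112.0668716430664, 74.67915344238281), 87.84481811523438) 0.044404743272069856 [[564.0, 70.0], [638.0, 67.0], [643.0, 179.0], [568.0, 182.0]]
[0.39307283 0.22903275 0.035     ] [0.39296534 0.22897634 0.03374458]
[0.50133364 0.22417981 0.035     ] [0.50157948 0.22412279 0.03405674]
top2 near ((392.18017578125, 138.9647216796875), (111.35164642333984, 75.95381927490234), 89.39566040039062)
top2 mid ((503.80804443359375, 139.5453643798828), (73.20518493652344, 104.3916244506836), 2.3602712154388428)
top2 far ((616.1787109375, 103.96701049804688), (65.8636245727539, 43.997196197509766), 86.5228271484375)
sc2 near ((393.72021484375, 139.5838623046875), (74.63812255859375, 113.46837615966797), 0.6130894422531128)
sc2 mid ((505.4822082519531, 132.16668701171875), (77.17312622070312, 117.91517639160156), 1.9933401346206665)
sc2 far ((602.8253173828125, 124.61775970458984), (116.58229064941406, 76.91642761230469), 87.76416015625)
```

{"name": "play_rows", "arguments": {"moves": [[-1,-10,0,-2.5],[0,-9.5,0,0],[0,0,25,0],[0,0,25,0],[0,0,25,0],[0,0,25,0],[0,0,25,0],[0,0,25,0],[0,0,20,0],[0,0,11,0],[0,0,5,0],[0,0,4,0],[0,0,0,0],[0,0,0,0]], "claw": 24, "force": 20}}

```text
t: 3.25
position: [0.5018, 0.2248, 0.1914]
tcp_rot: [-0.022, 1.0, 0.0, 0.001]
ft_force: [-0.1, 0.1, -0.2]
grip_width: 0.0241
gripper_force: 0.0
```

```bash
python3 - <<'E'
from h import *
try: print(tip_extent)
except Exception as e: print(e)
g=save("wrist","pics/w2.png"); F=[]
for i in range(4): s=get_state(); F.append(s["ft_force"]); 
print(s["position"],np.array(F).round(2),s["grip_width"],s["gripper_force"])
E
```

```text
0.1734
[0.50179684 0.22479868 0.19142972] [[-0.51  0.16  0.17]
 [-0.51  0.16  0.17]
 [-0.51  0.16  0.17]
 [-0.51  0.16  0.17]] 0.024020429058557752 0.0
```

View pics/w2.png

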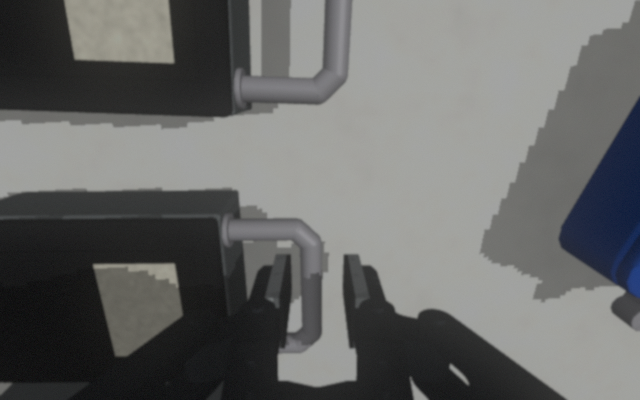

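The bar at (312,290) lies between the pads. I'll close with a light grip, read a baseline, then lift.

{"name": "play_rows", "arguments": {"moves": [[0,-2,2,0],[0,0,2.5,0],[0,0,0,0],[0,0,0,0],[0,0,0,0],[0,0,0,0]], "claw": 4, "force": 20}}

```text
t: 3.9
position: [0.5022, 0.2232, 0.1874]
tcp_rot: [-0.022, 1.0, 0.001, 0.001]
ft_force: [-0.4, 2.6, 10.1]
grip_width: 0.0081
gripper_force: 19.7
```

```bash
cat > f.py <<'E'
from h import *
F=[]
for i in range(6): grab_frame("wrist"); s=get_state(); F.append(s["ft_force"])
print(s["t"],s["position"].round(4),np.mean(F,0).round(2),np.std(F,0).round(2),s["grip_width"],s["gripper_force"])
E
python3 f.py
```

```text
4.2 [0.5022 0.2232 0.1874] [-2.07  2.96 10.37] [0.35 0.25 0.47] 0.007990047011739968 19.665150046348572
```

{"name": "play_rows", "arguments": {"moves": [[0,0,-3,0],[0,0,-3,0],[0,0,-3,0],[0,0,0,0],[0,0,0,0],[0,0,0,0],[0,0,0,0]]}}

```text
t: 4.9
position: [0.5015, 0.2226, 0.195]
tcp_rot: [-0.022, 1.0, -0.0, -0.0]
ft_force: [0.3, -1.5, -3.8]
grip_width: 0.0078
gripper_force: 19.5
```

```bash
python3 f.py
```

```text
5.2 [0.5015 0.2226 0.1951] [ 0.51 -1.88 -3.78] [0.52 0.64 0.35] 0.00821872670916576 19.41562056541443
```

{"name": "play_rows", "arguments": {"moves": [[0,0,1,0],[0,0,1,0],[0,0,1,0],[0,0,0,0],[0,0,0,0],[0,0,0,0]]}}

```text
t: 5.8
position: [0.5017, 0.223, 0.1923]
tcp_rot: [-0.022, 1.0, 0.0, 0.0]
ft_force: [1.0, 3.8, -2.6]
grip_width: 0.0083
gripper_force: 19.6
```

```bash
python3 f.py
```

```text
6.1 [0.5017 0.2228 0.1923] [ 0.27  3.92 -1.64] [0.32 0.61 0.36] 0.00806253635015304 19.6109077334404
```

{"name": "play_rows", "arguments": {"moves": [[0,0,2.5,0],[0,0,2,0],[0,0,0,0]]}}

```text
t: 6.4
position: [0.502, 0.2231, 0.1884]
tcp_rot: [-0.022, 1.0, 0.0, 0.001]
ft_force: [-1.6, 4.8, 10.1]
grip_width: 0.0084
gripper_force: 20.6
```

{"name": "play_rows", "arguments": {"moves": [[0,0,0,0],[0,0,0,0],[0,0,-2,2],[0,0,-20,0],[0,0,-25,0],[0,0,-10,0],[27,1,0,0],[27,1,0,0],[27,1,0,0],[27,1,0,0],[0,0,0,0],[0,0,20,0],[0,0,20,0],[0,0,11,0],[0,0,4,0],[0,0,0,0]], "claw": 24}}

```text
t: 8.0
position: [0.3937, 0.2255, 0.1892]
tcp_rot: [-0.005, 1.0, -0.0, -0.0]
ft_force: [-0.1, 0.5, 0.6]
grip_width: 0.0241
gripper_force: 0.0
```

```bash
python3 f.py; python3 - <<'E'
from h import *
g=save("wrist","pics/w3.png")
P=cloud(g); q=P[(P[...,2]>.026)&(P[...,2]<.045)&(P[...,1]>.217)&(P[...,1]<.238)&(abs(P[...,0]-.393)<.02)]
print(len(q),q.mean(0),q.min(0),q.max(0))
E
```

```text
8.3 [0.3938 0.2258 0.1902] [-0.1  -0.02 -0.56] [0.57 0.65 0.46] 0.023934618247255967 0.0
1759 [0.39201297 0.22788177 0.03372911] [0.37300864 0.22345382 0.02939583] [0.41299408 0.23245654 0.03696377]
```

{"name": "play_rows", "arguments": {"moves": [[0,2,1,0],[0,0,0,0],[0,0,0,0],[0,0,0,0],[0,0,0,0],[0,0,-3,0],[0,0,-3,0],[0,0,-3,0],[0,0,0,0],[0,0,0,0],[0,0,0,0]], "claw": 4, "force": 20}}

```text
t: 9.45
position: [0.3935, 0.2276, 0.1976]
tcp_rot: [-0.005, 1.0, -0.0, -0.0]
ft_force: [-0.1, 0.2, -0.9]
grip_width: 0.0081
gripper_force: 19.4
```

```bash
python3 f.py
```

```text
9.75 [0.3935 0.2276 0.1976] [-0.24  0.02 -1.89] [0.52 0.33 0.52] 0.007831769177995308 19.425145089626312
```

{"name": "play_rows", "arguments": {"moves": [[0,0,1,0],[0,0,1,0],[0,0,1,0],[0,0,0,0],[0,0,0,0],[0,0,0,0]]}}

```text
t: 10.35
position: [0.3935, 0.2276, 0.1947]
tcp_rot: [-0.005, 1.0, -0.0, -0.0]
ft_force: [0.5, 0.3, -2.1]
grip_width: 0.0079
gripper_force: 19.5
```

```bash
python3 f.py
```

```text
10.65 [0.3935 0.2276 0.1947] [ 0.2  -0.19 -1.35] [0.36 0.38 0.51] 0.007820972505464121 19.451960027217865
```

Near box: about 1.6 N with no horizontal reaction. Mid box: about 2.7 N on average (3.8 N while rising), with strong nose friction. The mid box is the loaded one. I'll set the near box down and go look at the unit from close by.

{"name": "play_rows", "arguments": {"moves": [[0,0,3,0],[0,0,3,0],[0,0,0,0]]}}

```text
t: 10.95
position: [0.3937, 0.2278, 0.1885]
tcp_rot: [-0.005, 1.0, 0.0, 0.0]
ft_force: [0.3, 1.5, 2.8]
grip_width: 0.0083
gripper_force: 19.8
```

{"name": "play_rows", "arguments": {"moves": [[0,0,0,0],[0,0,0,0],[0,0,-20,0.5],[0,0,-30,0],[0,0,-35,0],[-10,-10,-35,0],[-10,-35,-35,0],[-10,-38,-30,0],[-10,-38,0,0],[-10,-38,0,0],[-10,-38,0,0],[-10,-38,0,0],[-10,-38,0,0],[0,-38,0,0],[0,-38,0,0],[0,-30,0,0],[0,-15,0,0],[0,0,0,0],[0,0,0,0]], "claw": 24}}

```text
t: 12.85
position: [0.4735, -0.1655, 0.3732]
tcp_rot: [0.0, 1.0, 0.0, -0.0]
ft_force: [-0.2, 1.0, -0.4]
grip_width: 0.0238
gripper_force: 0.0
```

```bash
python3 - <<'E'
from h import *
g=save("wrist","pics/w4.png"); s=get_state(); print(s["t"],s["position"],s["tcp_rot"],s["ft_force"])
P=cloud(g); q=P[(P[...,2]>.048)&(P[...,2]<.065)&(P[...,1]<-.18)&(P[...,0]>.44)&(P[...,0]<.66)]
r=cv2.minAreaRect((q[:,:2]*1000).astype(np.float32)); print(r,cv2.boxPoints(r).round(1).tolist(),np.median(q[:,2]))
q=P[(P[...,2]>.028)&(P[...,2]<.045)&(P[...,1]>-.175)&(P[...,1]<-.13)&(P[...,0]>.54)&(P[...,0]<.65)]
print(q.min(0),q.max(0))
q=P[(P[...,2]>.0015)&(P[...,2]<.006)&(P[...,1]<-.17)&(P[...,1]>-.24)&(P[...,0]>.45)&(P[...,0]<.56)]
if len(q): print(np.percentile(q,[1,99],axis=0))
E
```

```text
12.9 [ 0.47353667 -0.16509751  0.37318371] [-3.99282960e-04  9.99999845e-01  2.85296053e-04 -2.62236961e-04] [-0.54112114  0.53397083 -0.07936671]
((547.3596801757812, -319.1642761230469), (166.6767578125, 251.3706512451172), 0.3770679235458374) [[463.20001220703125, -194.0], [464.8999938964844, -445.3999938964844], [631.5, -444.29998779296875], [629.9000244140625, -192.89999389648438]] 0.05406778918711981
[ 0.55495024 -0.17473234  0.03155986] [ 0.61901268 -0.15488627  0.03908325]
[[ 0.4633933  -0.23782556  0.00150849]
 [ 0.5459055  -0.18948099  0.00592084]]
```

View pics/w4.png

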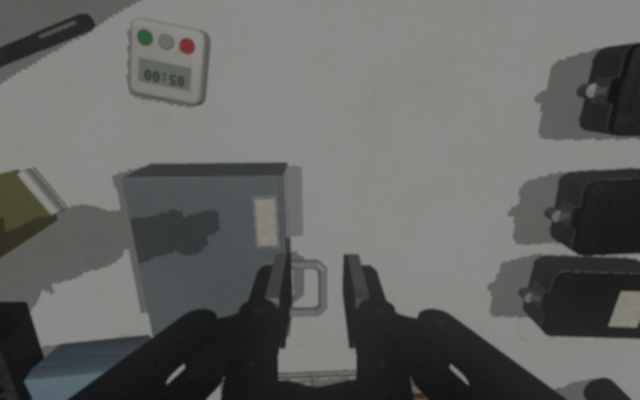

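```bash
python3 - <<'E'
from h import *
for n in("w4","sc2","top2"):
    g=dict(np.load(f"pics/{n}.npz")); P=cloud(g); q=P[(P[...,2]>.050)&(P[...,2]<.062)&(P[...,1]<-.18)&(P[...,1]>-.34)&(P[...,0]>.44)&(P[...,0]<.65)]*1000
    ys=np.arange(-320,-205,8); e=np.array([(y,np.sort(q[abs(q[:,1]-y)<4][:,0])[:3].mean()) for y in ys]); f=np.polyfit(e[:,0]+194,e[:,1],1)
    xs=np.arange(475,620 if n!="w4" else 540,8); e2=np.array([(x,np.sort(q[abs(q[:,0]-x)<4][:,1])[-3:].mean()) for x in xs]); f2=np.polyfit(e2[:,0]-505,e2[:,1],1)
    print(n,"side edge x@y=-194, slope",f.round(4),"front y@x=505",f2.round(4))
E
```

```text
w4 side edge x@y=-194, slope [-7.20000e-03  4.63443e+02] front y@x=505 [ 7.300000e-03 -1.939472e+02]
sc2 side edge x@y=-194, slope [-5.200000e-03  4.639664e+02] front y@x=505 [ 7.900000e-03 -1.968699e+02]
top2 side edge x@y=-194, slope [1.445000e-01 4.798615e+02] front y@x=505 [ 1.098000e-01 -2.050873e+02]
```

{"name": "play_rows", "arguments": {"moves": [[-3,15,0,0],[-3,35,0,0],[-3,38,0,0],[-3,38,0,0],[-3,38,10,0],[-3,38,15,0],[-3,38,20,0],[-3,38,20,0],[-3,38,20,0],[-1.5,38,10,0],[0,29,0,0],[0,5,0,-2.8],[0,0,25,0],[0,0,25,0],[0,0,20,0],[0,0,14,0],[0,0,5,0],[0,0,0,0]], "claw": 24}}

```text
t: 14.7
position: [0.5016, 0.2225, 0.189]
tcp_rot: [-0.025, 1.0, -0.0, -0.0]
ft_force: [0.2, -1.3, 0.6]
grip_width: 0.0241
gripper_force: 0.0
```

```bash
python3 - <<'E'
from h import *
g=save("wrist","pics/w5.png"); s=get_state(); print(s["t"],s["position"],s["tcp_rot"],s["ft_force"])
P=cloud(g); q=P[(P[...,2]>.026)&(P[...,2]<.045)&(P[...,1]>.212)&(P[...,1]<.235)&(abs(P[...,0]-.50)<.06)]
print(q.min(0),q.max(0)); c=q[abs(q[:,0]-.495)<.015]; print(c.mean(0),c.min(0),c.max(0))
E
```

```text
14.75 [0.50195047 0.22245661 0.18966233] [-2.49353463e-02  9.99689061e-01  5.82139675e-05  8.52266724e-05] [0.4527169  0.43211707 0.36934887]
[0.47005621 0.21200239 0.02688391] [0.53477521 0.23499838 0.04480387]
[0.49450664 0.22404619 0.03385633] [0.48000418 0.2168044  0.02688391] [0.50997914 0.23499838 0.04480387]
```

{"name": "play_rows", "arguments": {"moves": [[0,0,0,0],[0,0,0,0],[0,0,0,0],[0,0,0,0]], "claw": 4, "force": 90}}

```text
t: 15.15
position: [0.5024, 0.2223, 0.1902]
tcp_rot: [-0.025, 1.0, 0.0, 0.001]
ft_force: [-1.0, 1.2, 6.6]
grip_width: 0.0061
gripper_force: 85.7
```

{"name": "play_rows", "arguments": {"moves": [[0,-2,0,0],[0,-4,0,0.5],[0,-8,0,0.5],[0,-10,0,0.5],[0,-10,0,0.5],[0,-10,0,0.4],[0,-10,0,0],[0,-10,0,0]]}}

```text
t: 15.95
position: [0.5044, 0.1587, 0.1904]
tcp_rot: [-0.003, 1.0, 0.001, 0.002]
ft_force: [0.0, 9.2, 5.0]
grip_width: 0.006
gripper_force: 85.7
```

```bash
python3 f.py
```

```text
16.25 [0.5042 0.158  0.19  ] [ 2.49 -2.07  5.08] [0.74 1.77 1.16] 0.005969003113280442 85.825674533844
```

{"name": "play_rows", "arguments": {"moves": [[0,-6,0,0],[0,-12,0,0],[0,-14,0,0],[0,-14,0,0],[0,-14,0,0],[0,-14,0,0],[0,-14,0,0],[0,-14,0,0],[0,-14,0,0],[0,-14,0,0],[0,-14,0,0],[0,-10,0,0],[0,-4,0,0],[0,0,0,0]]}}

```text
t: 17.65
position: [0.5052, 0.0003, 0.1901]
tcp_rot: [-0.003, 1.0, 0.0, 0.001]
ft_force: [0.4, 4.0, 7.9]
grip_width: 0.0062
gripper_force: 86.2
```

```bash
cat > m.py <<'E'
from h import *
s=get_state(); y=s["position"][1]*1000; print(s["t"],s["position"],s["tcp_rot"],s["ft_force"])
for n in("wrist","scene"):
    g=save(n,f"pics/m_{n}_{int(s['t']*10)}.png"); P=cloud(g).reshape(-1,3)*1000
    q=P[(P[:,2]>.040e3)&(P[:,2]<54)&(abs(P[:,0]-505)<52)&(P[:,1]<y-38)&(P[:,1]>max(y-165,-185))]
    for a,nm in((1,"near side"),(-1,"far side")):
        e=[]
        for yy in np.arange(y-130,y-50,6):
            k=np.sort(a*q[abs(q[:,1]-yy)<3][:,0])
            if len(k)>5: e.append((yy,a*k[:2].mean()))
        e=np.array(e)
        if len(e)>4: f=np.polyfit(e[:,0]-y+89,e[:,1],1); print(n,nm,"slope,x@centre",f.round(4),np.std(e[:,1]-np.polyval(f,e[:,0]-y+89)).round(2),len(e))
    print(n,"z range",np.median(q[:,2]) if len(q) else None)
E
python3 m.py
```

```text
17.65 [5.05245774e-01 2.66670686e-04 1.90103582e-01] [-3.28787231e-03  9.99994129e-01  3.64880055e-04  8.93865694e-04] [0.40808991 3.98842601 7.87680432]
wrist near side slope,x@centre [ -0.4838 475.6838] 12.43 14
wrist far side slope,x@centre [-2.017000e-01  5.378109e+02] 5.33 14
wrist z range 44.77934738869725
scene near side slope,x@centre [1.790000e-02 4.694697e+02] 1.15 14
scene far side slope,x@centre [-1.820000e-02  5.395445e+02] 1.05 14
scene z range 46.11219061208713
```

```bash
python3 - <<'E'
from h import *
from scipy.stats import theilslopes
for n in("wrist","scene"):
    g=dict(np.load(f"pics/m_{n}_176.npz")); P=cloud(g).reshape(-1,3)*1000; y=0.3
    for lo,hi in((38,43),(42,50)):
      q=P[(P[:,2]>lo)&(P[:,2]<hi)&(abs(P[:,0]-505)<50)&(P[:,1]<y-38)&(P[:,1]>-128)]
      for a in(1,-1):
        e=[]
        for yy in np.arange(-124,-40,4):
            k=np.sort(a*q[abs(q[:,1]-yy)<2.5][:,0])
            if len(k)>2: e.append((yy+89,a*k[:2].mean()))
        e=np.array(e)
        if len(e)>4: t=theilslopes(e[:,1],e[:,0]); print(n,lo,a,len(e),np.round([t[0],t[1]],4),e[:,1].round(0).astype(int).tolist())
E
```

```text
wrist 38 1 21 [-7.800000e-03  4.687202e+02] [524, 534, 510, 469, 469, 469, 469, 469, 469, 469, 469, 468, 469, 469, 469, 468, 469, 469, 468, 468, 469]
wrist 38 -1 21 [-3.915000e-01  5.385138e+02] [537, 537, 539, 543, 542, 540, 540, 541, 540, 539, 508, 507, 474, 481, 482, 479, 479, 480, 518, 537, 520]
wrist 42 1 21 [-7.400000e-03  4.687553e+02] [510, 495, 479, 469, 469, 469, 469, 469, 469, 469, 469, 468, 469, 469, 469, 469, 469, 469, 469, 469, 469]
wrist 42 -1 21 [-1.508000e-01  5.429991e+02] [543, 543, 543, 543, 543, 543, 543, 543, 543, 542, 540, 537, 534, 531, 528, 525, 523, 520, 543, 541, 537]
scene 38 1 14 [1.430000e-02 4.691188e+02] [470, 469, 468, 468, 469, 468, 469, 469, 481, 470, 468, 470, 471, 469]
scene 38 -1 14 [2.903000e-01 4.934149e+02] [493, 521, 488, 469, 474, 495, 494, 506, 517, 495, 480, 486, 522, 536]
scene 42 1 21 [2.280000e-02 4.703056e+02] [470, 470, 469, 470, 469, 471, 471, 469, 473, 470, 470, 470, 469, 473, 472, 471, 468, 471, 471, 471, 472]
scene 42 -1 21 [-1.000000e-04  5.390709e+02] [540, 537, 541, 540, 540, 538, 539, 538, 539, 538, 540, 540, 537, 538, 538, 538, 540, 540, 539, 541, 539]
```

View pics/m_wrist_176.png

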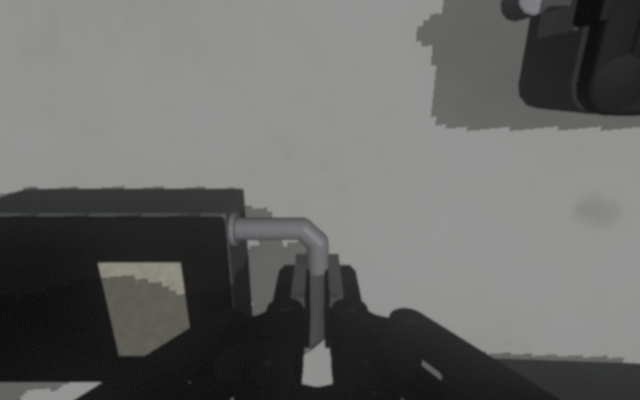

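{"name": "play_rows", "arguments": {"moves": [[0,-3,-0.5,0],[0,-6,0,0],[0,-8,0,0],[0,-8,0,0],[0,-6,0,0],[0,-5,0,0],[0,-4,0,0],[0,-4,0,0],[0,-4,-0.3,0],[0,-4,-0.3,0],[0,-4,-0.3,0],[0,-4,-0.3,0],[0,-4,-0.3,0],[0,0,0,0]]}}

```text
t: 19.15
position: [0.5049, -0.0643, 0.1911]
tcp_rot: [-0.004, 1.0, -0.0, -0.0]
ft_force: [0.1, -0.7, -2.8]
grip_width: 0.0061
gripper_force: 85.0
```

```bash
python3 f.py
```

```text
19.45 [ 0.505  -0.0641  0.1912] [-0.17 -2.49 -3.02] [0.46 0.58 0.39] 0.005810646009021635 84.98091101646423
```

{"name": "play_rows", "arguments": {"moves": [[0,-3,-0.3,0],[0,-5,-0.3,0],[0,-6,-0.3,0],[0,-6,-0.3,0],[0,-6,-0.3,0],[0,-6,0,0],[0,-6,0,0],[0,-6,0,0],[0,-6,0,0],[0,-6,0,0],[0,-5,0,0],[0,-4,0,0],[0,-3,0,0],[0,0,0,0]]}}

```text
t: 20.85
position: [0.5057, -0.1326, 0.1932]
tcp_rot: [-0.004, 1.0, -0.0, 0.0]
ft_force: [-0.7, 3.1, 1.7]
grip_width: 0.0059
gripper_force: 85.6
```

```bash
python3 f.py
```

```text
21.15 [ 0.5057 -0.1323  0.193 ] [-0.57  0.35  2.65] [0.48 1.51 0.61] 0.005834217204609012 85.65420269966125
```

{"name": "play_rows", "arguments": {"moves": [[0,-2,-0.3,0],[0,-2,-0.3,0],[0,-2,-0.3,0],[0,-2,-0.2,0],[0,-2,0,0],[0,-2,0,0],[0,-2,0,0],[0,-2,0,0],[0,-2,0,0]]}}

```text
t: 22.05
position: [0.5056, -0.1497, 0.1939]
tcp_rot: [-0.004, 1.0, 0.0, -0.0]
ft_force: [-0.5, 8.3, -0.8]
grip_width: 0.006
gripper_force: 85.3
```

{"name": "play_rows", "arguments": {"moves": [[0,-2,0,0],[0,-2,0,0],[0,-2,0,0],[0,-1.5,0,0]]}}

```text
t: 22.45
position: [0.5059, -0.1578, 0.194]
tcp_rot: [-0.004, 1.0, -0.0, 0.0]
ft_force: [0.4, 0.7, -3.1]
grip_width: 0.0057
gripper_force: 85.1
```

{"name": "play_rows", "arguments": {"moves": [[0,-1,0.2,0],[0,-1,0.2,0],[0,0,0,0]]}}

```text
t: 22.75
position: [0.506, -0.1597, 0.1937]
tcp_rot: [-0.004, 1.0, -0.0, 0.0]
ft_force: [0.1, -1.6, -2.6]
grip_width: 0.0056
gripper_force: 85.3
```

{"name": "play_rows", "arguments": {"moves": [[0,-1,0.2,0],[0,-0.5,0,0],[0,0,0,0]]}}

```text
t: 23.05
position: [0.5059, -0.1606, 0.1935]
tcp_rot: [-0.004, 1.0, 0.0, 0.0]
ft_force: [0.1, 5.5, -0.1]
grip_width: 0.0063
gripper_force: 85.6
```

{"name": "play_rows", "arguments": {"moves": [[0,-1,0.2,0],[0,-0.5,0,0],[0,0,0,0]]}}

```text
t: 23.35
position: [0.5059, -0.1611, 0.1934]
tcp_rot: [-0.003, 1.0, 0.001, -0.0]
ft_force: [0.5, 14.0, 4.7]
grip_width: 0.0059
gripper_force: 86.0
```

{"name": "play_rows", "arguments": {"moves": [[0,-0.5,0.2,0],[0,-0.5,0.2,0],[0,0,0,0]]}}

```text
t: 23.65
position: [0.506, -0.1614, 0.1933]
tcp_rot: [-0.003, 1.0, 0.002, -0.0]
ft_force: [0.3, 21.3, 10.8]
grip_width: 0.0056
gripper_force: 86.8
```

The box is on the stops: the force climbs while the position stays put. I'll ease off, release and withdraw.

{"name": "play_rows", "arguments": {"moves": [[0,1,-0.5,0],[0,0.5,0,0],[0,0,0,0]]}}

```text
t: 23.95
position: [0.5059, -0.1609, 0.1934]
tcp_rot: [-0.004, 1.0, 0.001, -0.0]
ft_force: [1.4, 10.4, 3.1]
grip_width: 0.0052
gripper_force: 85.9
```

{"name": "play_rows", "arguments": {"moves": [[0,0,0,0],[0,0,0,0],[0,0,0,0],[0,0,-10,0],[0,0,-20,0],[0,0,-30,0],[0,0,-30,0],[0,10,-35,0],[0,20,-30,0],[0,20,0,0],[0,0,0,0],[0,0,0,0]], "claw": 24, "force": 20}}

```text
t: 25.15
position: [0.5053, -0.1119, 0.3486]
tcp_rot: [-0.004, 1.0, -0.0, 0.0]
ft_force: [0.1, -0.4, -0.4]
grip_width: 0.024
gripper_force: 0.0
```

```bash
python3 - <<'E'
from h import *
g=save("wrist","pics/w9.png"); b=save("scene","pics/sc9.png"); s=get_state(); print(s["t"],s["position"],s["ft_force"])
P=cloud(g); q=P[(P[...,2]>.028)&(P[...,2]<.045)&(P[...,1]>-.19)&(P[...,1]<-.14)&(P[...,0]>.45)&(P[...,0]<.64)]*1000
for lo,hi in((470,540),(553,625)):
    k=q[(q[:,0]>lo)&(q[:,0]<hi)]; print(len(k),k.min(0),k.max(0))
P=cloud(b)
for cx,cy in((.394,.1385),(.603,.1247)):
    q=P[(P[...,2]>.040)&(P[...,2]<.052)&(abs(P[...,0]-cx)<.05)&(abs(P[...,1]-cy)<.062)]; print(cv2.minAreaRect((q[:,:2]*1000).astype(np.float32)))
E
```

```text
25.25 [ 0.5052469  -0.11243757  0.34793148] [0.52036066 0.42779372 0.94674948]
1350 [ 473.13997314 -189.95756556   31.40485204] [ 537.24686876 -155.09563398   39.47489335]
673 [ 554.77045234 -189.96807382   29.85533553] [ 618.58958032 -154.85221808   39.37555316]
((394.0398864746094, 137.22674560546875), (74.88384246826172, 118.49125671386719), 1.7309235334396362)
((600.271240234375, 122.94889831542969), (114.66320037841797, 75.28477478027344), 85.691650390625)
```

View pics/w9.png

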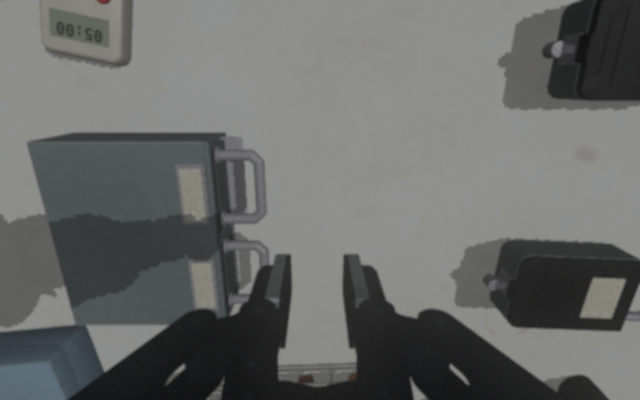

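The image shows both handles, at (262,187) and (262,265), sticking out equally (bar outer face at y = -155 mm for each). The empty boxes and the timer are unmoved.

```bash
python3 -c "
from station import *
print(finish_job())"
```

```text
the job is handed in; nothing more can be done
None
```

The middle box was judged the loaded one by weighing it against the near box (the far box was not weighed); it is pressed home past the catch in the vacant bay, the empties stayed within a few millimetres of where they stood, the timer looked untouched, the bottle was not re-checked, and the job is handed in with no verdict returned.

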